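# Set the side stop of a sign-printing jig to its gauge mark

### The arm

A 6-joint arm with a two-finger parallel gripper is mounted at the origin on the work surface. World frame = base frame: x ahead of the robot, y to its left, z up, the work surface at z = 0. Lengths are in m, angles in rad, forces in N, time in s.
With the tool pointing down it reaches from about 0.35 to 0.975 m from the base axis. Payload 4.9 kg.
Tool frame: the origin (TCP) lies at the very end of the fingers, on their centre line; the grasp point (between the pads) lies behind it (manip.grip_depth is the z of the grasp point in the tool frame, in m); z points along the fingers, y is the direction in which the jaws open and shut (so a half turn about z gives the same grasp; the last joint's range is limited). The gripper opens to 85 mm and grips with 20 to 120 N. Pads are 22 mm wide; open, the fingers measure 114 mm over their backs; the gripper's body (76 mm by 85 mm) begins 54 mm behind the grasp point. The pads swing forward as they close: fully open they stand 13 mm farther back than shut.
Start: joints at [1.023, 0.053, 1.613, -0, 1.476, -0.119], TCP at [0.26, 0.568, 0.207] pointing down, gripper open.
Joint ranges: [-3.01, 3.01], [-1.01, 2.22], [0.06, 2.58], [-1.02, 4.17], [0.09, 2.62], [-3.14, 3.14]. Speed limits (rad/s): [2.57, 2.57, 3.14, 3.14, 3.14, 3.14].

### API

Orientations are given as a unit quaternion [w, x, y, z].
In Python, from plant import state, optics, manip, silhouettes, place_of gives the robot as it stands. The module is installed in compiled form; this text tells all that it offers.
- The arm moves only by the tool jog_arm, never from a script. Its argument "increments" is a list of rows, each an object with "slide": the shift along the tool's x, y, z in mm, a list of three; "rotation": the turn, a rotation vector about the tool's x, y, z in degrees, a list of three. A call has 1 to 20 rows; each row shifts and turns the commanded pose from where the row before left it, along the tool's axes as they then stand; what a row does not reach is not made up. A row lasts 1/12 s, in which the tool goes at most 41.7 mm and 7.16 degrees, less where a joint would pass 70% of its speed; a pose out of reach is approached as far as the arm can. A call with a gripper value outside its range is refused whole. "fingers" is the opening, from 0 (shut) to 1 (fully open), set as the call begins (left out, the last holds). The fingers move at their own pace and stop on an object; the grip force is fixed at half the most. Time passes only in rows, so rows that do not move let the fingers close. It gives the time, the measured TCP pose, the force and the opening at its end, in the units of the state.
- state(): the state, without advancing time (a new reading comes with each control period).
- optics.grab_frame(name): name is "scene" or "top" or "wrist"; returns a dict with "frame" (480x640x3 uint8, blue, green, red), "camera_matrix" (3x3 intrinsics, pixels), "R" (3x3) and "t" (3): a world point X has camera coordinates R X + t. Camera axes: x right, y down, z forward; pixel columns grow to the right and rows downward; lengths in m; the calibration is good to about 2 mm. A picture is of the moment at which its call begins. There is no depth.
- manip.job_done(): hands the job in, once; it reports no verdict.
Trained networks look in the newest picture that a camera, given by its name, has taken for a name from the list of things; names that differ only in an ending like _2 or _b are one class to them, and where a whole thing is asked for, a point or a joint stands for the part that bears it (a point fixed in the world has none). Each returns a list of dicts, best first, with "score" (0 to 1); they miss things now and then, are a little off and sometimes report something else, mostly with a low value. They report only what shows in the picture. A call takes as long as a camera call.
- silhouettes(thing, camera): "mask" (480x640 bool, what is visible of it) and "bbox" ([left, top, right, bottom] in pixels, round what is visible of it).
- place_of(thing, camera): "uv" ([column, row] in pixels: a listed point, or the origin of a listed thing).
The state is a dict: "time": time; "joint_pos": joint angles; "joint_vel": joint speeds; "joint_efforts": joint torques, N m; "tool_pos": TCP position; "tool_rot": TCP orientation; "contact_force": force on the tool from outside, world axes, zero at the start; "ft_torque": the same for the moment, N m; "gripper_width": opening from 0.0 (shut) to 1.0 (fully open).
Only numpy, scipy, OpenCV 4.12 (cv2) and the standard library are available. Lean on these libraries where they do the work, as an engineer would, in place of code of your own. Each camera call takes 0.05 s, during which the arm holds its last target.

### The job

On the printing jig, lay a fingertip on top of the knurled adjuster wheel and roll it, stroke by stroke, so that the steel side stop travels towards the plaque and its gap to the gauge mark closes: the stop's leading face must finish in line with the engraved black line. Move the stop only by rolling the wheel, do not push the stop itself or shift the gauge rider, and leave the plaque, the ink jar and the squeegee where they are. Finish with the hand clear of everything.

Things in the scene. Friction and masses are not known exactly. Their poses are not given: they have to be found in the camera images.
- jig: Printing jig, fixed on the table: dark steel plate 200 x 420 x 12 mm, its centre 80 mm along +y of the origin (underside). Axes: z up, x along the wheel's axle, y the way the stop closes; yaw varies. Grey fork cheeks flank the wheel (8 thick, 56 long in y, tops 62 mm up, centred 20 mm either side of it in x); a grey gear housing 30 x 60 mm, 58 mm high, adjoins the +x cheek
- axle (a point): Rest centre of the knurled wheel's axle, 50 mm above the table, at x = -60 mm, y = 0 of the jig; axes as the jig's. The wheel is dark steel, 60 mm in diameter, 28 mm wide, top 80 mm above the table. The axle is sprung: the wheel sinks from about 2.4 N, 0.8 N per mm, and bottoms at 6 mm (7 N). A fingertip pressing it down 3 to 5 mm (5 to 6.5 N) rolls it without slip, even while moving flat
- wheel (a joint): Turn of the wheel, rad, 0 at the start, range 0 to 8.5; grows as its top is rolled towards the jig's +y. Turns both ways with light drag (about 1.5 N at the rim), stays where left, and drives the stop 10 mm towards +y per rad: about 1 mm of stop for 3 mm of fingertip travel on top. Closing the gap takes several strokes (about 40 mm each is comfortable)
- stop_edge (a point): Tip of the side stop: +x end of the upper edge of its leading (+y) face, 46 mm above the table (sinks with the pressed wheel). Plain steel L: a bar 14 mm square, 150 mm long in y, beside the wheel and through the gear housing, with a cross-piece at its +y end (83 mm in x, 15 in y, 26 high) whose +y face leads. Starts 50 mm along +y of the axle; slides along jig y, up to 85 mm
- mark_line (a point): -x end of the engraved line on the gauge rider, 20.5 mm above the table; axes as the jig's. Rider: low aluminium tag 34 x 36 x 8 mm on the plate, one black line 4 mm wide across its middle along x. Starts 32 to 64 mm along +y of the stop's leading face. It lies beside the stop's path (5 mm past its tip in x) and does not block it: the stop can overrun and be rolled back
- plaque_mid (a point): Middle of the top of the dark maroon sign plaque with a thin brass-coloured border, 150 x 124 x 8 mm, loose on the +y end of the jig plate; top 20 mm above the table. Leave alone
- ink_jar: Orange plastic ink jar with white lid, 60 mm in diameter, 85 mm high, loose on the table near the -y end of the jig; origin at the centre of its underside. Leave alone
- squeegee: Squeegee lying flat on the table on the far (+x) side of the jig: wooden grip 26 x 200 x 34 mm along its own y with a black rubber blade on its +x side (47 mm overall in x); origin at the centre of the grip's underside. Leave alone

How it is judged:
By the outcome, as a careful person would: the job done as asked, in the order asked, and still so for the second after the job is handed in, with the robot touching nothing.
It also fails if it takes over 51 s, if anything falls off the work surface, if the arm or the gripper's body presses on something with over 40 N, if the wrist force passes 120 N, or if a joint passes its speed limit or range.

## Working session

There is one attempt and no reset: what is moved stays moved. The work goes in short steps, Python scripts to look and compute and a tool call to move; the robot and the scene stay as the last step left them, time stands still between calls to the robot, and variables do not carry over. Pictures are saved under pics/ and viewed, and the job is handed in when it is done.

Besides the shell and the picture viewer there is one more tool, called after "Request:" as name(argument=value, ...) on one line, values as JSON. jog_arm: Moves the arm, as the interface text tells. Its arguments: {"type":"object","properties":{"increments":{"type":"array","items":{"type":"object","properties":{"slide":{"type":"array","items":{"type":"number"}},"rotation":{"type":"array","items":{"type":"number"}}}}},"fingers":{"type":"number"}},"required":["increments"]}

```bash
mkdir -p pics; cat > h.py <<'E'
import numpy as np,cv2
from plant import state, optics, manip, silhouettes, place_of
def ray(f,uv):
    K,R,t=[np.array(f[k]) for k in("camera_matrix","R","t")]
    c=-R.T@t; d=R.T@np.linalg.solve(K,[uv[0],uv[1],1]); return c,d
def atz(f,uv,z):
    c,d=ray(f,uv); return c+d*(z-c[2])/d[2]
def proj(f,X):
    K,R,t=[np.array(f[k]) for k in("camera_matrix","R","t")]
    p=K@(R@np.array(X)+t); return p[:2]/p[2]
E
python3 - <<'E'
from h import *
s=state();print(s)
Z=dict(jig=0,axle=.05,stop_edge=.046,mark_line=.0205,plaque_mid=.02,ink_jar=0,squeegee=0)
for c in("scene","top"):
    f=optics.grab_frame(c);cv2.imwrite(f"pics/{c}0.png",f["frame"])
    for n,z in Z.items():
        r=place_of(n,c)
        for q in r[:2]: print(c,n,round(q["score"],2),np.round(q["uv"],1),atz(f,q["uv"],z).round(4))
E
```

```text
{'time': 0.0, 'joint_pos': array([ 1.02299809e+00,  5.33675064e-02,  1.61429551e+00, -1.80106432e-05,
        1.47598918e+00, -1.18993617e-01]), 'joint_vel': array([-1.31657312e-03,  2.51183311e-04, -2.21106022e-04, -8.82158237e-04,
        1.26078123e-03, -1.04053019e-05]), 'joint_efforts': array([-8.74164834e-04, -3.93702078e+01, -3.70168984e+01, -3.49807378e-04,
        7.11154891e-03,  1.69663377e-07]), 'tool_pos': array([0.25951404, 0.56783736, 0.20585556]), 'tool_rot': array([-3.28527273e-04,  2.12762507e-01,  9.77103400e-01, -9.76005025e-04]), 'contact_force': array([-0.63397028,  0.1134532 , -0.13386416]), 'ft_torque': array([-0.00376994, -0.05174833,  0.00895845]), 'gripper_width': 0.9991411932064156}
scene jig 0.89 [344.5 242.2] [0.5615 0.0301 0.    ]
scene axle 0.73 [340.  202.8] [0.5073 0.0328 0.05  ]
scene stop_edge 0.64 [379.8 241.4] [0.6289 0.0755 0.046 ]
scene mark_line 0.77 [410.3 247. ] [0.623  0.1332 0.0205]
scene plaque_mid 0.85 [456.1 227.3] [0.5831 0.2322 0.02  ]
scene ink_jar 0.91 [212.2 240.5] [ 0.5091 -0.2063  0.    ]
scene squeegee 0.58 [432.8 303.9] [0.7466 0.1336 0.    ]
top jig 0.81 [279.2 275.9] [0.5619 0.0308 0.    ]
top axle 0.79 [276.  308.2] [0.4975 0.0325 0.05  ]
top stop_edge 0.79 [255.4 241.4] [0.6206 0.0719 0.046 ]
top mark_line 0.58 [227.6 237.8] [0.6324 0.1275 0.0205]
top plaque_mid 0.88 [168.9 271.4] [0.5693 0.2358 0.02  ]
top ink_jar 0.81 [404.6 300.1] [ 0.5144 -0.2063  0.    ]
top squeegee 0.77 [225.3 184.7] [0.7422 0.1379 0.    ]
```

View pics/scene0.png

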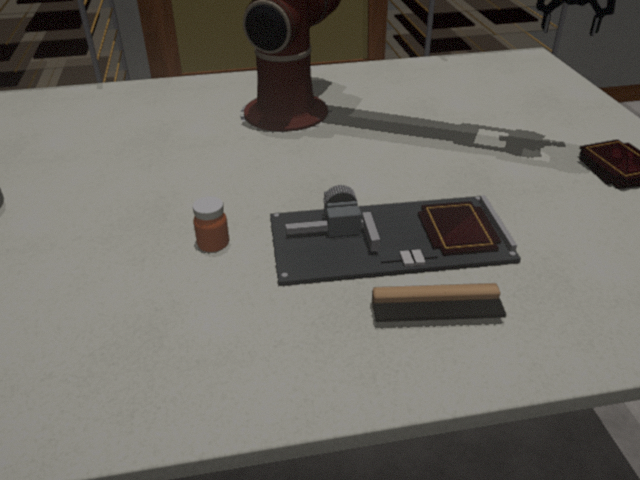

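View pics/top0.png

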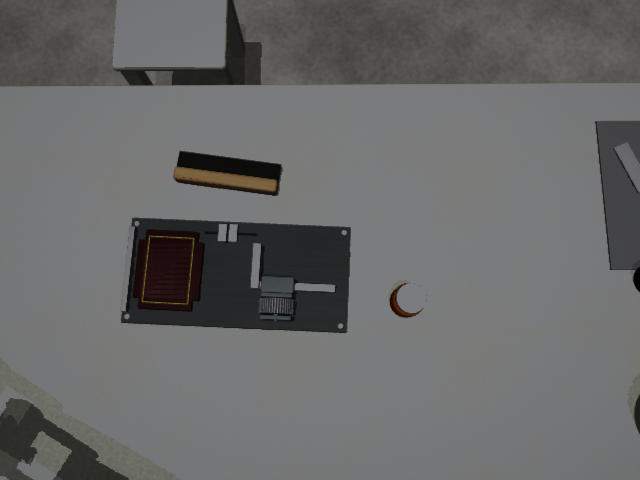

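Scene: the wheel is at (340,195), the stop cross-piece at (371,232), and the rider with its black line at (412,257). In the top view the wheel is at (277,305), the cross-piece at (256,265) and the line at (228,233). Next I'll fit the jig pose.

```bash
python3 - <<'E'
from h import *
from scipy.optimize import least_squares
f=optics.grab_frame("top")
m=silhouettes("jig","top")[0]["mask"].astype(np.uint8)
c=max(cv2.findContours(m,0,2)[0],key=cv2.contourArea)
pts=np.array([atz(f,p[0].astype(float),.012)[:2] for p in c])
r=cv2.minAreaRect((pts*1000).astype(np.float32));b=cv2.boxPoints(r);print(r,b)
for uv in [(133,218),(350.5,228),(347,332.5),(122,322)]: print(atz(f,uv,.012).round(4))
im=cv2.resize(f["frame"][200:345,110:365],None,fx=3,fy=3,interpolation=cv2.INTER_CUBIC);cv2.imwrite("pics/topz.png",im)
E
```

```text
((564.7827758789062, 110.36492919921875), (422.87945556640625, 200.60057067871094), 86.90325164794922) [[ 453.20654  -95.3476 ]
 [ 653.51416 -106.18447]
 [ 676.359    316.07745]
 [ 476.0514   326.91434]]
[0.6738 0.3112 0.012 ]
[ 0.6516 -0.1057  0.012 ]
[ 0.4545 -0.0962  0.012 ]
[0.4766 0.3206 0.012 ]
```

View pics/topz.png

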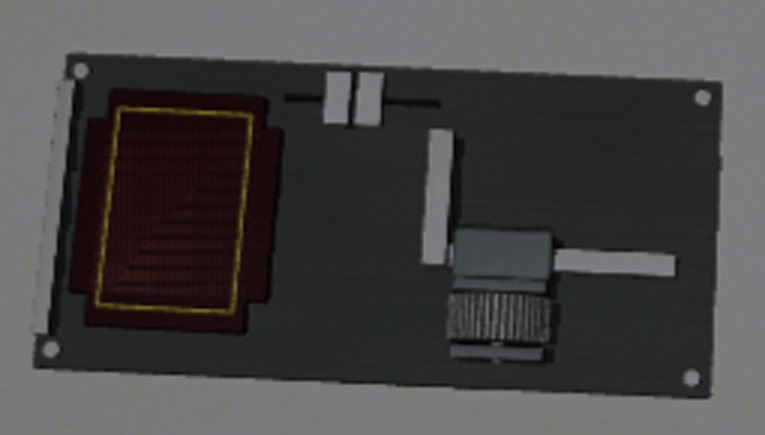

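Request:
jog_arm(increments=[{"rotation":[0,0,4.9]},{"rotation":[0,0,4.9]},{"rotation":[0,0,4.9]},{"rotation":[0,0,4.9]},{"rotation":[0,0,4.9]},{"rotation":[0,0,4.9]},{"rotation":[0,0,4.9]},{"rotation":[0,0,4.9]},{"rotation":[0,0,4.9]},{"rotation":[0,0,4.9]},{"rotation":[0,0,4.9]},{"rotation":[0,0,4.9]},{"rotation":[0,0,4.9]},{"rotation":[0,0,4.8]},{"slide":[0,0,0]}], fingers=0)

```text
invalid input
```

```bash
cat >> h.py <<'E'
A=np.array([.5003,.0327,.05]); YH=np.array([.0535,.9986,0]);XH=np.array([.9986,-.0535,0])
from scipy.spatial.transform import Rotation as Ro
def rel():
    s=state();q=s["tool_rot"];R=Ro.from_quat([q[1],q[2],q[3],q[0]]).as_matrix()
    d=s["tool_pos"]-A
    print("t",round(s["time"],2),"jig x,y,z mm",(np.array([d@XH,d@YH,d[2]+.05])*1000).round(1),"F",s["contact_force"].round(2),"w",round(s["gripper_width"],3))
    return s,R
def goal(x,y,z):
    s,R=rel();p=A+XH*x/1e3+YH*y/1e3;p[2]=z/1e3
    print("tool slide",(R.T@(p-s["tool_pos"])*1000).round(1)); print("tool x,y in jig",np.degrees(np.arctan2(R[:2,0]@XH[:2],R[:2,0]@YH[:2])).round(2),R[2].round(4))
E
python3 - <<'E'
from h import *
goal(0,-20,120)
f=optics.grab_frame("top")
for zz in [(353,98),(353,75),(353,122)]: 
    p=atz(f,(110+(zz[0]+.5)/3-.5,200+(zz[1]+.5)/3-.5),.0205);print("line",((p-A)@XH*1e3).round(1),((p-A)@YH*1e3).round(1))
for zz in [(427,128),(422,263),(454,130),(448,265)]: 
    p=atz(f,(110+(zz[0]+.5)/3-.5,200+(zz[1]+.5)/3-.5),.046);print("stop",((p-A)@XH*1e3).round(1),((p-A)@YH*1e3).round(1))
E
```

```text
t 0.9 jig x,y,z mm [-268.8  522.1  207.1] F [-0.15 -0.82  0.49] w 0.999
tool slide [-448.8 -405.8   87.1]
tool x,y in jig -68.5 [ 0. -0. -1.]
line 137.4 103.1
line 152.2 104.2
line 122.0 101.9
stop 116.0 51.8
stop 32.9 48.9
stop 115.5 35.1
stop 32.5 33.1
```

Request:
jog_arm(increments=[{"slide":[0,0,0],"rotation":[0,0,4.9]},{"slide":[0,0,0],"rotation":[0,0,4.9]},{"slide":[0,0,0],"rotation":[0,0,4.9]},{"slide":[0,0,0],"rotation":[0,0,4.9]},{"slide":[0,0,0],"rotation":[0,0,4.9]},{"slide":[0,0,0],"rotation":[0,0,4.9]},{"slide":[0,0,0],"rotation":[0,0,4.9]},{"slide":[0,0,0],"rotation":[0,0,4.9]},{"slide":[0,0,0],"rotation":[0,0,4.9]},{"slide":[0,0,0],"rotation":[0,0,4.9]},{"slide":[0,0,0],"rotation":[0,0,4.9]},{"slide":[0,0,0],"rotation":[0,0,4.9]},{"slide":[0,0,0],"rotation":[0,0,4.9]},{"slide":[0,0,0],"rotation":[0,0,4.8]},{"slide":[0,0,0],"rotation":[0,0,0]}], fingers=0.0)

```text
time: 2.2
tool_pos: [0.2599, 0.5684, 0.2071]
tool_rot: [-0.0, 0.726, 0.687, 0.0]
contact_force: [-0.6, -0.5, -0.2]
gripper_width: -0.001
```

```bash
python3 - <<'E'
from h import *
goal(0,-20,120)
E
```

```text
t 2.2 jig x,y,z mm [-268.8  522.1  207.1] F [-0.55 -0.51 -0.16] w -0.001
tool slide [-541.7  269.5   87.1]
tool x,y in jig 0.08 [ 0.  0. -1.]
```

Request:
jog_arm(increments=[{"slide":[-30,15,4.8],"rotation":[0,0,0]},{"slide":[-30,15,4.8],"rotation":[0,0,0]},{"slide":[-30,15,4.8],"rotation":[0,0,0]},{"slide":[-30,15,4.8],"rotation":[0,0,0]},{"slide":[-30,15,4.8],"rotation":[0,0,0]},{"slide":[-30,15,4.8],"rotation":[0,0,0]},{"slide":[-30,15,4.8],"rotation":[0,0,0]},{"slide":[-30,15,4.8],"rotation":[0,0,0]},{"slide":[-30,15,4.8],"rotation":[0,0,0]},{"slide":[-30,15,4.8],"rotation":[0,0,0]},{"slide":[-30,15,4.8],"rotation":[0,0,0]},{"slide":[-30,15,4.8],"rotation":[0,0,0]},{"slide":[-30,15,4.8],"rotation":[0,0,0]},{"slide":[-30,15,4.8],"rotation":[0,0,0]},{"slide":[-30,15,4.8],"rotation":[0,0,0]},{"slide":[-30,15,4.8],"rotation":[0,0,0]},{"slide":[-30,15,4.8],"rotation":[0,0,0]},{"slide":[-30,15,4.8],"rotation":[0,0,0]},{"slide":[0,0,0],"rotation":[0,0,0]}])

```text
time: 3.78
tool_pos: [0.5018, 0.0102, 0.1202]
tool_rot: [0.001, 0.727, 0.687, -0.001]
contact_force: [-0.1, -0.2, 0.4]
gripper_width: -0.002
```

```bash
python3 - <<'E'
from h import *
goal(0,-20,88)
f=optics.grab_frame("wrist");cv2.imwrite("pics/w1.png",f["frame"])
for n in ("axle","stop_edge","mark_line"):
    for q in place_of(n,"wrist")[:1]:
        p=atz(f,q["uv"],dict(axle=.05,stop_edge=.046,mark_line=.0205)[n]);print(n,q["score"],q["uv"],((p-A)@XH*1e3).round(1),((p-A)@YH*1e3).round(1))
f=optics.grab_frame("scene");cv2.imwrite("pics/s1.png",cv2.resize(f["frame"][120:300,230:530],None,fx=2.6,fy=2.6))
E
```

```text
t 3.78 jig x,y,z mm [  2.7 -22.4 120.2] F [-0.15 -0.2   0.37] w -0.002
tool slide [ 2.4 -2.7 32.2]
tool x,y in jig 0.16 [-2.e-03  1.e-04 -1.e+00]
axle 0.73 [319.6, 208.0] 2.9 1.7
stop_edge 0.84 [486.0, 135.5] 115.3 50.3
mark_line 0.89 [488.1, 55.7] 121.1 103.2
```

View pics/w1.png

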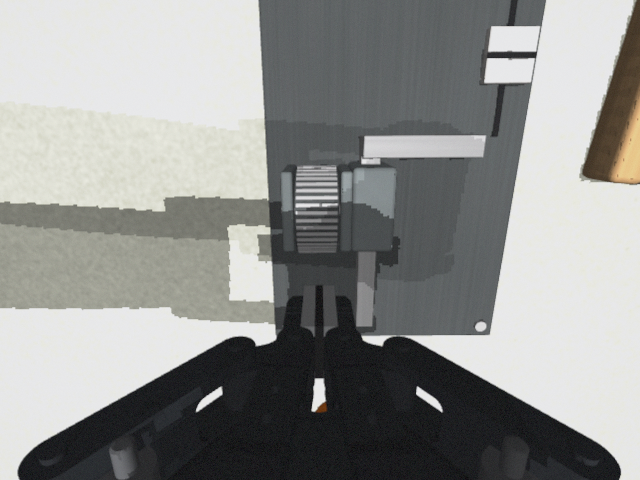

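View pics/s1.png

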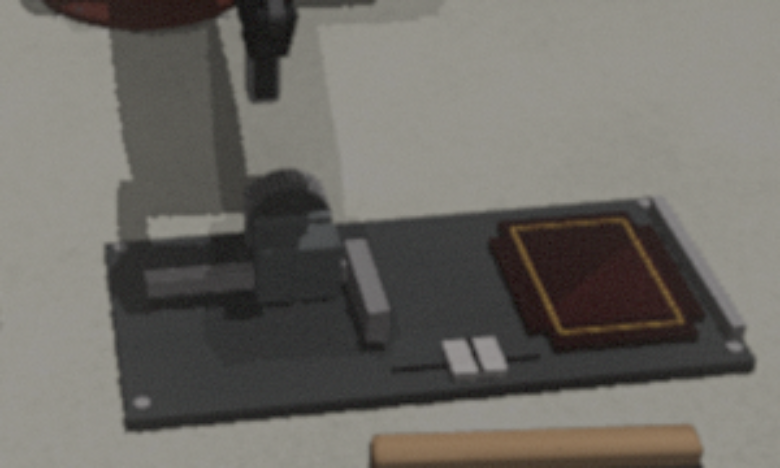

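The wrist view shows the wheel at cols 296-340, in line with the fingers. The stop face is at row ~135 (y=50.3) and the line at row 55 (y=103.2), so the gap is about 53 mm. Now descending to press.

Request:
jog_arm(increments=[{"slide":[0.6,0,8],"rotation":[0,0,0]},{"slide":[0.6,0,8],"rotation":[0,0,0]},{"slide":[0.6,0,8],"rotation":[0,0,0]},{"slide":[0.6,0,8],"rotation":[0,0,0]},{"slide":[0,0,3],"rotation":[0,0,0]},{"slide":[0,0,3],"rotation":[0,0,0]},{"slide":[0,0,3],"rotation":[0,0,0]},{"slide":[0,0,2],"rotation":[0,0,0]},{"slide":[0,0,1],"rotation":[0,0,0]},{"slide":[0,0,0],"rotation":[0,0,0]},{"slide":[0,0,0],"rotation":[0,0,0]}])

```text
time: 4.95
tool_pos: [0.5009, 0.017, 0.0769]
tool_rot: [0.0, 0.726, 0.688, 0.0]
contact_force: [0.4, -1.1, 0.3]
gripper_width: 0.001
```

```bash
python3 - <<'E'
from h import *
rel()
E
```

```text
t 4.95 jig x,y,z mm [  1.4 -15.6  76.9] F [ 0.36 -1.1   0.34] w 0.001
```

Request:
jog_arm(increments=[{"slide":[0,0,0.9],"rotation":[0,0,0]},{"slide":[4,0,0],"rotation":[0,0,0]},{"slide":[4,0,0],"rotation":[0,0,0]},{"slide":[4,0,0],"rotation":[0,0,0]},{"slide":[4,0,0],"rotation":[0,0,0]},{"slide":[0,0,0],"rotation":[0,0,0]}])

```text
time: 5.45
tool_pos: [0.5015, 0.0339, 0.0758]
tool_rot: [-0.0, 0.725, 0.688, 0.0]
contact_force: [0.1, 0.2, -0.4]
gripper_width: -0.001
```

```bash
python3 - <<'E'
from h import *
rel()
f=optics.grab_frame("wrist");cv2.imwrite("pics/w2.png",f["frame"])
for n in ("axle","stop_edge","mark_line"):
    for q in place_of(n,"wrist")[:1]:
        p=atz(f,q["uv"],dict(axle=.05,stop_edge=.046,mark_line=.0205)[n]);print(n,q["score"],q["uv"],((p-A)@XH*1e3).round(1),((p-A)@YH*1e3).round(1))
E
```

```text
t 5.45 jig x,y,z mm [ 1.2  1.3 75.8] F [ 0.14  0.18 -0.35] w -0.001
axle 0.56 [318.2, 261.7] 0.4 2.4
stop_edge 0.57 [517.7, 180.8] 114.6 50.4
mark_line 0.79 [519.7, 85.4] 120.7 103.5
```

View pics/w2.png

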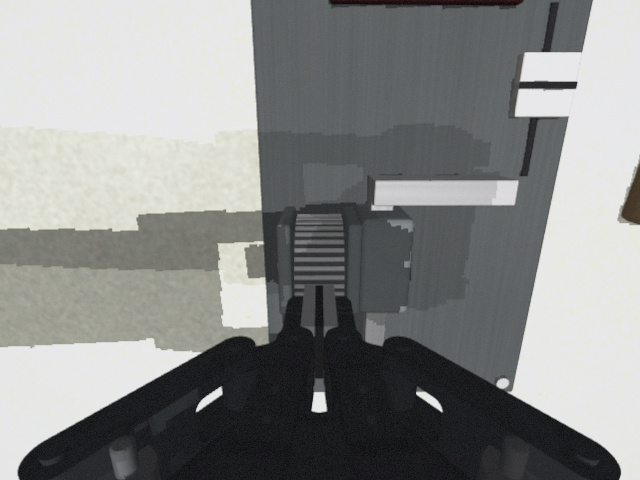

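```bash
python3 - <<'E'
from h import *
s,_=rel()
f=optics.grab_frame("wrist");print("tcp px",proj(f,s["tool_pos"]), "wheel top",proj(f,A+[0,0,.03]),"cam",(-np.array(f["R"]).T@f["t"]))
for n in ("axle",):
    for c in("scene","top"):
        g=optics.grab_frame(c)
        print(c,"tcp",proj(g,s["tool_pos"]),"wheel top",proj(g,A+[0,0,.03]),place_of(n,c)[:1])
        cv2.imwrite(f"pics/{c}2.png",cv2.resize(g["frame"][120:300,230:530] if c=="scene" else g["frame"][200:345,110:365],None,fx=2.6,fy=2.6))
E
```

```text
t 5.65 jig x,y,z mm [ 1.2  0.5 75.8] F [-0.39  0.23  0.34] w -0.005
tcp px [319.70187272 281.52210254] wheel top [317.35471717 285.83534051] cam [0.50536796 0.11049661 0.24222617]
scene tcp [339.66935276 189.26176644] wheel top [339.31199947 186.97269614] [{'uv': [340.5, 202.8], 'score': 0.91}]
top tcp [274.52311813 304.92157993] wheel top [274.57837849 305.47088273] []
```

View pics/scene2.png

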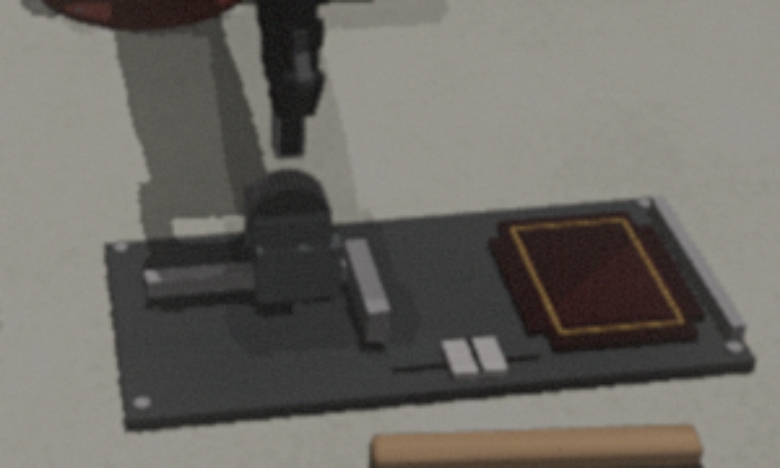

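The scene view shows the fingertip at (288,156), visibly above the wheel top at (288,172), even though the reported TCP should already be pressing. So I'll descend by feel.

Request:
jog_arm(increments=[{"slide":[0,0,2],"rotation":[0,0,0]},{"slide":[0,0,1.5],"rotation":[0,0,0]},{"slide":[0,0,0],"rotation":[0,0,0]}])

```text
time: 6.15
tool_pos: [0.5012, 0.0331, 0.0718]
tool_rot: [-0.0, 0.726, 0.688, -0.0]
contact_force: [0.7, -1.0, -0.2]
gripper_width: -0.0
```

Request:
jog_arm(increments=[{"slide":[0,0,2],"rotation":[0,0,0]},{"slide":[0,0,0],"rotation":[0,0,0]}])

```text
time: 6.32
tool_pos: [0.5013, 0.0331, 0.0699]
tool_rot: [-0.0, 0.726, 0.688, -0.0]
contact_force: [0.4, -0.3, -0.3]
gripper_width: 0.0
```

Request:
jog_arm(increments=[{"slide":[0,0,2],"rotation":[0,0,0]},{"slide":[0,0,0],"rotation":[0,0,0]}])

```text
time: 6.48
tool_pos: [0.5013, 0.0331, 0.0679]
tool_rot: [-0.0, 0.726, 0.688, -0.0]
contact_force: [-0.6, -1.2, -0.2]
gripper_width: -0.003
```

```bash
python3 - <<'E'
from h import *
s,_=rel()
g=optics.grab_frame("scene")
print(proj(g,s["tool_pos"]),proj(g,s["tool_pos"]+[0,0,.01]))
cv2.imwrite("pics/s3.png",cv2.resize(g["frame"][140:240,280:400],None,fx=6,fy=6,interpolation=cv2.INTER_CUBIC))
E
```

```text
t 6.48 jig x,y,z mm [ 1.   0.5 67.9] F [-0.6  -1.21 -0.17] w -0.003
[339.57928399 192.8482422 ] [339.6423801  188.22050489]
```

View pics/s3.png

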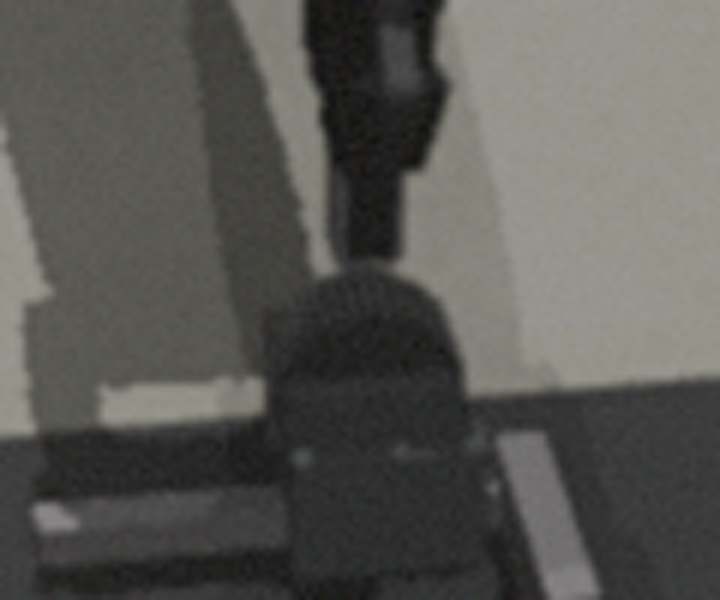

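The tip is at about (370,262) in the zoom, just about at the wheel top. Continuing in small steps.

Request:
jog_arm(increments=[{"slide":[0,0,1.5],"rotation":[0,0,0]},{"slide":[0,0,0],"rotation":[0,0,0]},{"slide":[0,0,0],"rotation":[0,0,0]}])

```text
time: 6.78
tool_pos: [0.5014, 0.0331, 0.0667]
tool_rot: [-0.0, 0.726, 0.688, -0.0]
contact_force: [0.4, 0.1, 0.0]
gripper_width: 0.002
```

Request:
jog_arm(increments=[{"slide":[0,0,1.5],"rotation":[0,0,0]},{"slide":[0,0,0],"rotation":[0,0,0]},{"slide":[0,0,0],"rotation":[0,0,0]}])

```text
time: 7.03
tool_pos: [0.5015, 0.0331, 0.0652]
tool_rot: [-0.0, 0.726, 0.688, -0.0]
contact_force: [0.0, 0.5, 0.8]
gripper_width: 0.0
```

Request:
jog_arm(increments=[{"slide":[0,0,1.5],"rotation":[0,0,0]},{"slide":[0,0,0],"rotation":[0,0,0]},{"slide":[0,0,0],"rotation":[0,0,0]}])

```text
time: 7.28
tool_pos: [0.5014, 0.0331, 0.0637]
tool_rot: [-0.0, 0.726, 0.688, -0.0]
contact_force: [0.6, -0.6, -1.2]
gripper_width: 0.005
```

```bash
cat > z.py <<'E'
import sys
from h import *
s,_=rel()
g=optics.grab_frame("scene")
cv2.imwrite(f"pics/{sys.argv[1]}.png",cv2.resize(g["frame"][140:240,280:400],None,fx=6,fy=6,interpolation=cv2.INTER_CUBIC))
for i in range(2):
    f=optics.grab_frame("wrist"); rel()
cv2.imwrite(f"pics/{sys.argv[1]}w.png",f["frame"])
E
python3 z.py a4
```

```text
t 7.28 jig x,y,z mm [ 1.1  0.5 63.7] F [ 0.63 -0.59 -1.18] w 0.005
t 7.38 jig x,y,z mm [ 1.2  0.5 63.8] F [ 0.59  0.35 -0.65] w -0.002
t 7.43 jig x,y,z mm [ 1.3  0.5 63.8] F [ 0.04 -0.78  0.21] w -0.001
```

View pics/a4.png

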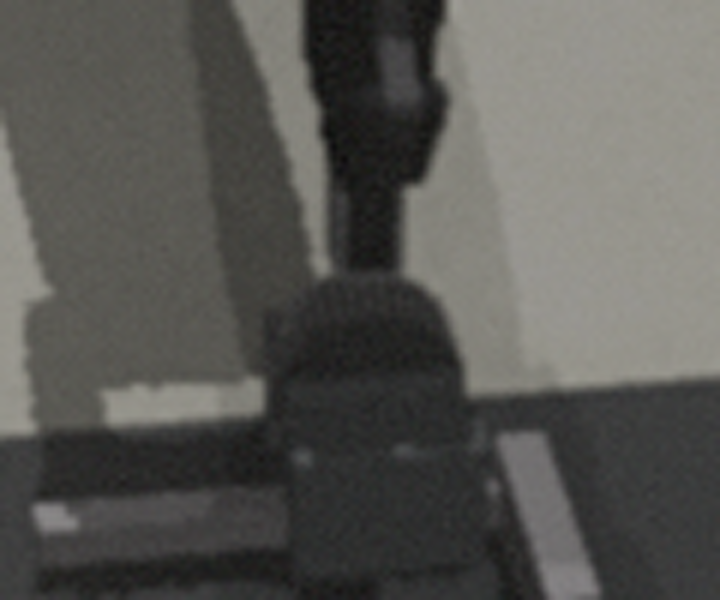

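View pics/a4w.png

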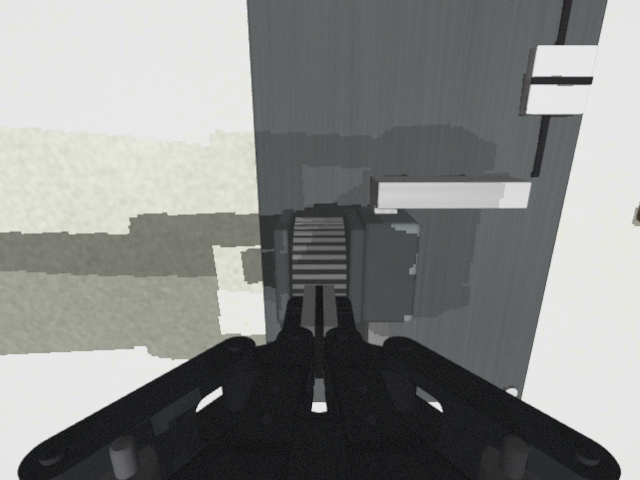

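```bash
python3 - <<'E'
from h import *
g=optics.grab_frame("scene")
def P(x,y,z): 
    u=proj(g,A*[1,1,0]+XH*x/1e3+YH*y/1e3+np.array([0,0,z/1e3])); return ((u-[280,140]+.5)*6-.5).round(0)
print("cam",(-np.array(g["R"]).T@g["t"]).round(2))
for x in(-14,0,9,14): print(x,"z80",P(x,0,80),"z76",P(x,0,76),"z63.7",P(x,0,63.7))
print("stop tip",P(115,50,46),"housing top corners",P(24,-30,58),P(24,30,58),P(54,-30,58),P(54,30,58),"cheek",P(16,-28,62),P(16,28,62))
print("bar end",P(32,-85,46),P(46,-85,46))
s=state();R=Ro.from_quat(np.roll(s["tool_rot"],-1)).as_matrix()
f=optics.grab_frame("wrist")
for dz in (0,-5,-10,-15,-20):
  print(dz,[proj(f,s["tool_pos"]+R@np.array([dx,dy,dz])/1e3).round(0) for dx,dy in((11,-9),(11,9),(-11,0))])
print(manip.grip_depth)
E
```

```text
cam [ 1.4  -0.17  0.67]
-14 z80 [351. 260.] z76 [351. 271.] z63.7 [351. 305.]
0 z80 [358. 284.] z76 [358. 296.] z63.7 [358. 330.]
9 z80 [363. 300.] z76 [363. 312.] z63.7 [362. 346.]
14 z80 [366. 309.] z76 [366. 320.] z63.7 [365. 355.]
stop tip [594. 587.] housing top corners [271. 397.] [468. 381.] [286. 454.] [487. 437.] cheek [274. 371.] [457. 356.]
bar end [ 93. 460.] [ 98. 487.]
0 [array([302., 262.]), array([337., 262.]), array([320., 300.])]
-5 [array([302., 266.]), array([337., 266.]), array([320., 305.])]
-10 [array([302., 270.]), array([338., 270.]), array([320., 309.])]
-15 [array([301., 274.]), array([338., 274.]), array([320., 314.])]
-20 [array([300., 278.]), array([339., 278.]), array([320., 320.])]
-0.0187
```

The projection check shows the visible tip about 26 mm behind the reported TCP: front edge at row 270 in the zoom against 346 expected. That means about 10 mm more to descend. Careful steps.

Request:
jog_arm(increments=[{"slide":[0,0,2],"rotation":[0,0,0]},{"slide":[0,0,2],"rotation":[0,0,0]},{"slide":[0,0,0],"rotation":[0,0,0]},{"slide":[0,0,0],"rotation":[0,0,0]}])

```text
time: 7.87
tool_pos: [0.5013, 0.0331, 0.0595]
tool_rot: [-0.0, 0.726, 0.688, -0.0]
contact_force: [-0.9, 0.5, 0.1]
gripper_width: 0.001
```

Request:
jog_arm(increments=[{"slide":[0,0,2],"rotation":[0,0,0]},{"slide":[0,0,0],"rotation":[0,0,0]},{"slide":[0,0,0],"rotation":[0,0,0]}])

```text
time: 8.12
tool_pos: [0.5014, 0.0331, 0.0576]
tool_rot: [-0.0, 0.726, 0.688, -0.0]
contact_force: [0.5, 0.2, 0.6]
gripper_width: 0.002
```

```bash
python3 z.py a5
```

```text
t 8.12 jig x,y,z mm [ 1.1  0.5 57.6] F [0.49 0.19 0.64] w 0.002
t 8.22 jig x,y,z mm [ 1.3  0.5 57.8] F [ 0.11 -0.12  0.39] w -0.003
t 8.27 jig x,y,z mm [ 1.3  0.5 57.9] F [-0.26  0.02  0.86] w 0.0
```

View pics/a5.png

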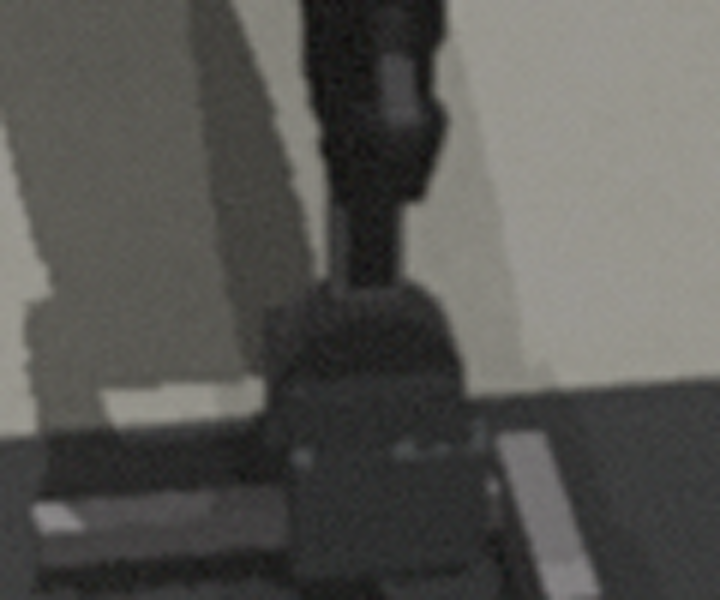

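The tip is at row 288 and contact is expected near 300.

Request:
jog_arm(increments=[{"slide":[0,0,1.5],"rotation":[0,0,0]},{"slide":[0,0,1.5],"rotation":[0,0,0]},{"slide":[0,0,0],"rotation":[0,0,0]},{"slide":[0,0,0],"rotation":[0,0,0]}])

```text
time: 8.6
tool_pos: [0.5018, 0.0331, 0.0552]
tool_rot: [0.0, 0.726, 0.688, 0.0]
contact_force: [-0.2, -0.3, 2.9]
gripper_width: 0.003
```

Request:
jog_arm(increments=[{"slide":[0,0,1.5],"rotation":[0,0,0]},{"slide":[0,0,0],"rotation":[0,0,0]},{"slide":[0,0,0],"rotation":[0,0,0]}])

```text
time: 8.85
tool_pos: [0.5019, 0.0331, 0.0537]
tool_rot: [0.0, 0.726, 0.688, 0.0]
contact_force: [-0.4, 0.3, 3.9]
gripper_width: -0.004
```

Contact found at TCP z≈55.5. Press to about 4 mm sink and make a trial half stroke.

Request:
jog_arm(increments=[{"slide":[0,0,1.2],"rotation":[0,0,0]},{"slide":[0,0,1.2],"rotation":[0,0,0]},{"slide":[0,0,0],"rotation":[0,0,0]},{"slide":[3,0,0],"rotation":[0,0,0]},{"slide":[4,0,0],"rotation":[0,0,0]},{"slide":[4,0,0],"rotation":[0,0,0]},{"slide":[4,0,0],"rotation":[0,0,0]},{"slide":[3,0,0],"rotation":[0,0,0]},{"slide":[0,0,0],"rotation":[0,0,0]},{"slide":[0,0,0],"rotation":[0,0,0]}])

```text
time: 9.68
tool_pos: [0.5028, 0.0515, 0.051]
tool_rot: [-0.0, 0.726, 0.688, 0.001]
contact_force: [0.7, 2.2, 4.1]
gripper_width: 0.002
```

```bash
cat > m.py <<'E'
import sys
from h import *
for i in range(1):
    f=optics.grab_frame("wrist"); rel()
    for n in ("axle","stop_edge","mark_line"):
        for q in place_of(n,"wrist")[:1]:
            p=atz(f,q["uv"],dict(axle=.05,stop_edge=.046,mark_line=.0205)[n]);print(n,round(q["score"],2),np.round(q["uv"],1),((p-A)@XH*1e3).round(1),((p-A)@YH*1e3).round(1))
cv2.imwrite(f"pics/{sys.argv[1]}.png",f["frame"])
E
python3 m.py m1
```

```text
t 9.73 jig x,y,z mm [ 1.5 18.9 51.1] F [0.25 2.1  5.19] w 0.003
stop_edge 0.89 [541.1 209.6] 115.1 56.7
mark_line 0.72 [538.5 115.9] 120.6 103.0
```

View pics/m1.png

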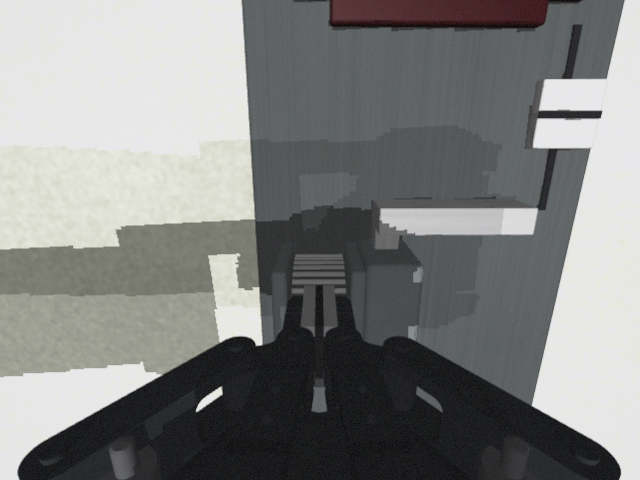

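Rolling works: the stop edge went from 50.4 to 56.7 with 18 mm of travel, and the line stayed at 103. Full strokes now.

Request:
jog_arm(increments=[{"slide":[0,0,-6],"rotation":[0,0,0]},{"slide":[0,0,-6],"rotation":[0,0,0]},{"slide":[0,0,0],"rotation":[0,0,0]},{"slide":[-10,0,0],"rotation":[0,0,0]},{"slide":[-10,0,0],"rotation":[0,0,0]},{"slide":[-10,0,0],"rotation":[0,0,0]},{"slide":[-10,0,0],"rotation":[0,0,0]},{"slide":[0,0,0],"rotation":[0,0,0]},{"slide":[0,0,4],"rotation":[0,0,0]},{"slide":[0,0,4],"rotation":[0,0,0]},{"slide":[0,0,4],"rotation":[0,0,0]},{"slide":[0,0,0],"rotation":[0,0,0]},{"slide":[5,0,0],"rotation":[0,0,0]},{"slide":[5,0,0],"rotation":[0,0,0]},{"slide":[5,0,0],"rotation":[0,0,0]},{"slide":[5,0,0],"rotation":[0,0,0]},{"slide":[5,0,0],"rotation":[0,0,0]},{"slide":[5,0,0],"rotation":[0,0,0]},{"slide":[5,0,0],"rotation":[0,0,0]},{"slide":[5,0,0],"rotation":[0,0,0]}])

```text
time: 11.55
tool_pos: [0.5027, 0.0521, 0.0515]
tool_rot: [-0.0, 0.726, 0.688, 0.0]
contact_force: [-1.7, -0.9, 4.7]
gripper_width: -0.005
```

```bash
python3 m.py m2
```

```text
t 11.6 jig x,y,z mm [ 1.4 20.3 51.4] F [-1.25  0.31  3.49] w -0.002
stop_edge 0.65 [547.  180.9] 115.4 72.0
mark_line 0.67 [536.5 115.1] 119.5 104.1
```

Request:
jog_arm(increments=[{"slide":[0,0,-6],"rotation":[0,0,0]},{"slide":[0,0,-6],"rotation":[0,0,0]},{"slide":[0,0,0],"rotation":[0,0,0]},{"slide":[-10,0,0],"rotation":[0,0,0]},{"slide":[-10,0,0],"rotation":[0,0,0]},{"slide":[-10,0,0],"rotation":[0,0,0]},{"slide":[-10,0,0],"rotation":[0,0,0]},{"slide":[0,0,0],"rotation":[0,0,0]},{"slide":[0,0,4],"rotation":[0,0,0]},{"slide":[0,0,4],"rotation":[0,0,0]},{"slide":[0,0,4],"rotation":[0,0,0]},{"slide":[0,0,0],"rotation":[0,0,0]},{"slide":[5,0,0],"rotation":[0,0,0]},{"slide":[5,0,0],"rotation":[0,0,0]},{"slide":[5,0,0],"rotation":[0,0,0]},{"slide":[5,0,0],"rotation":[0,0,0]},{"slide":[5,0,0],"rotation":[0,0,0]},{"slide":[5,0,0],"rotation":[0,0,0]},{"slide":[5,0,0],"rotation":[0,0,0]},{"slide":[5,0,0],"rotation":[0,0,0]}])

```text
time: 13.42
tool_pos: [0.5026, 0.0521, 0.0515]
tool_rot: [-0.0, 0.726, 0.688, 0.0]
contact_force: [-1.1, -1.2, 3.9]
gripper_width: -0.002
```

```bash
python3 m.py m3
```

```text
t 13.47 jig x,y,z mm [ 1.4 20.3 51.4] F [-0.52  1.59  3.49] w 0.001
stop_edge 0.72 [554.4 153.7] 116.3 85.3
mark_line 0.92 [534.9 117.5] 118.9 102.9
```

View pics/m3.png

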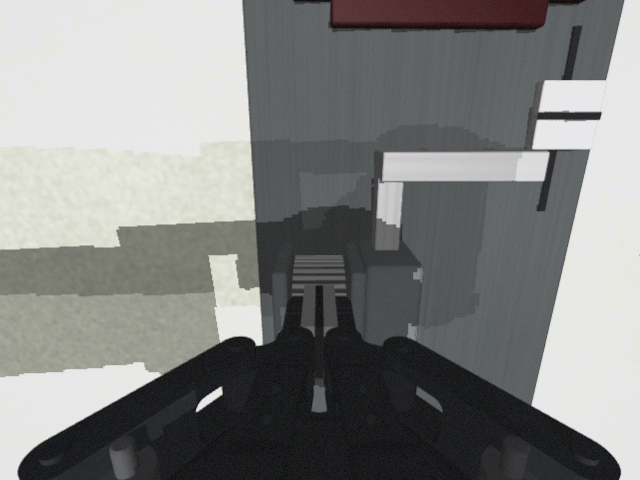

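The stop edge is at about 85 and the line at 103, so 18 mm remain. One more full stroke, then fine adjustment.

Request:
jog_arm(increments=[{"slide":[0,0,-6],"rotation":[0,0,0]},{"slide":[0,0,-6],"rotation":[0,0,0]},{"slide":[0,0,0],"rotation":[0,0,0]},{"slide":[-10,0,0],"rotation":[0,0,0]},{"slide":[-10,0,0],"rotation":[0,0,0]},{"slide":[-10,0,0],"rotation":[0,0,0]},{"slide":[-10,0,0],"rotation":[0,0,0]},{"slide":[0,0,0],"rotation":[0,0,0]},{"slide":[0,0,4],"rotation":[0,0,0]},{"slide":[0,0,4],"rotation":[0,0,0]},{"slide":[0,0,4],"rotation":[0,0,0]},{"slide":[0,0,0],"rotation":[0,0,0]},{"slide":[5,0,0],"rotation":[0,0,0]},{"slide":[5,0,0],"rotation":[0,0,0]},{"slide":[5,0,0],"rotation":[0,0,0]},{"slide":[5,0,0],"rotation":[0,0,0]},{"slide":[5,0,0],"rotation":[0,0,0]},{"slide":[5,0,0],"rotation":[0,0,0]},{"slide":[5,0,0],"rotation":[0,0,0]},{"slide":[5,0,0],"rotation":[0,0,0]}])

```text
time: 15.28
tool_pos: [0.5027, 0.0521, 0.0515]
tool_rot: [-0.0, 0.726, 0.688, 0.0]
contact_force: [-1.4, -0.9, 4.3]
gripper_width: 0.004
```

Request:
jog_arm(increments=[{"slide":[0,0,-6],"rotation":[0,0,0]},{"slide":[0,0,-6],"rotation":[0,0,0]},{"slide":[-7,0,-8],"rotation":[0,0,0]},{"slide":[-7,0,0],"rotation":[0,0,0]},{"slide":[-7,0,0],"rotation":[0,0,0]},{"slide":[-7,0,0],"rotation":[0,0,0]},{"slide":[0,0,0],"rotation":[0,0,0]},{"slide":[0,0,0],"rotation":[0,0,0]}])

```text
time: 15.95
tool_pos: [0.5006, 0.0224, 0.0705]
tool_rot: [-0.0, 0.726, 0.687, -0.0]
contact_force: [-0.1, -0.2, -0.6]
gripper_width: 0.001
```

```bash
python3 m.py m4; python3 - <<'E'
from h import *
f=optics.grab_frame("wrist")
cv2.imwrite("pics/m4z.png",cv2.resize(f["frame"][20:220,360:640],None,fx=2.8,fy=2.8,interpolation=cv2.INTER_CUBIC))
E
```

```text
t 16.0 jig x,y,z mm [ 0.9 -9.9 70.5] F [ 0.41 -1.01 -0.69] w -0.0
axle 0.57 [317.4 247.7] -0.4 1.7
stop_edge 0.76 [546.2  57.3] 114.9 101.2
mark_line 0.83 [528.1  63.2] 120.4 102.7
```

View pics/m4z.png

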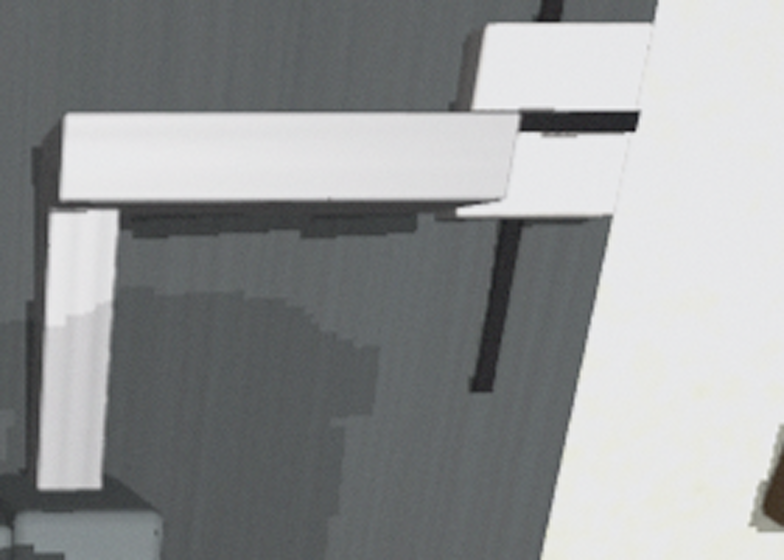

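The stop's leading edge (zoom row ~112) is nearly at the line (rows 112-132). I'll lift and put the wrist camera directly over the edge so parallax doesn't matter.

Request:
jog_arm(increments=[{"slide":[0,0,-15],"rotation":[0,0,0]},{"slide":[0,0,-15],"rotation":[0,0,0]},{"slide":[7,12,-6],"rotation":[0,0,0]},{"slide":[7,12,-6],"rotation":[0,0,0]},{"slide":[7,12,0],"rotation":[0,0,0]},{"slide":[7,12,0],"rotation":[0,0,0]},{"slide":[7,12,0],"rotation":[0,0,0]},{"slide":[0,0,0],"rotation":[0,0,0]},{"slide":[0,0,0],"rotation":[0,0,0]},{"slide":[0,0,0],"rotation":[0,0,0]}])

```text
time: 17.03
tool_pos: [0.5622, 0.0549, 0.1125]
tool_rot: [-0.0, 0.726, 0.688, -0.0]
contact_force: [-0.6, 0.5, -0.4]
gripper_width: -0.0
```

```bash
python3 m.py m5; python3 - <<'E'
from h import *
f=optics.grab_frame("wrist")
c=-np.array(f["R"]).T@f["t"]-A; print("cam jig",c@XH,c@YH,c[2])
u=proj(f,A+XH*.12+YH*.102+np.array([0,0,-.02])).astype(int);print(u)
x0,y0=max(u[0]-100,0),max(u[1]-75,0);print(x0,y0)
cv2.imwrite("pics/m5z.png",cv2.resize(f["frame"][y0:y0+150,x0:x0+200],None,fx=4,fy=4,interpolation=cv2.INTER_CUBIC))
E
```

```text
t 17.08 jig x,y,z mm [ 60.5  25.3 112.6] F [ 0.07 -0.29 -0.52] w -0.0
axle 0.95 [236.  272.1] -0.1 3.9
stop_edge 0.92 [407.3 130.8] 117.7 101.7
mark_line 0.96 [402.  127.2] 120.0 104.0
cam jig 0.06048337501217917 0.102674146784759 0.22926383495793867
[404 129]
304 54
```

View pics/m5z.png

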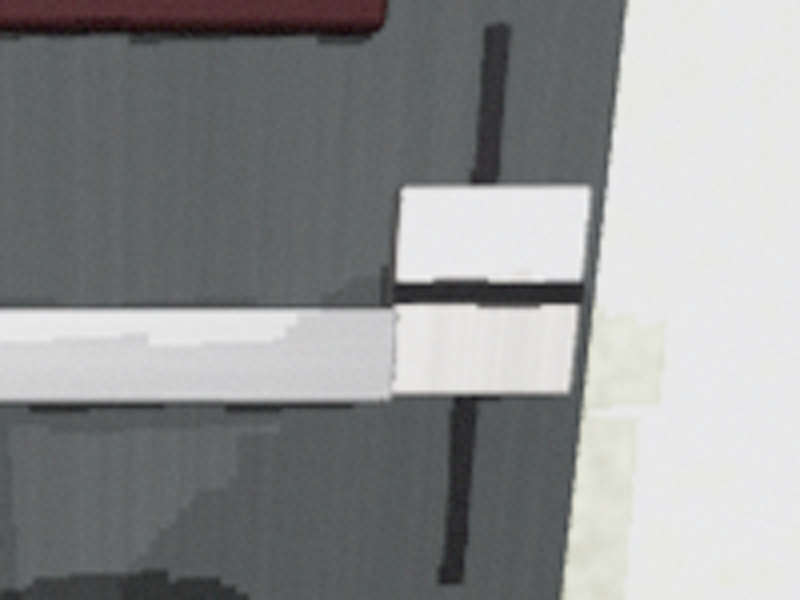

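```bash
python3 - <<'E'
from h import *
f=optics.grab_frame("wrist");G=cv2.cvtColor(f["frame"],cv2.COLOR_BGR2GRAY).astype(float)
def J(u,v,z): 
    p=atz(f,(u,v),z)-A; return ((p@XH)*1e3).round(1),((p@YH)*1e3).round(2)
def sub(col,rows,sign):
    g=np.diff(G[rows[0]:rows[1],col-1:col+2].mean(1))*sign; g=np.clip(g,0,None)
    i=g.argmax(); w=g[max(i-1,0):i+2]; return rows[0]+max(i-1,0)+(w*np.arange(len(w))).sum()/w.sum()+.5
for c in (340,360,380,395): 
    v=sub(c,(122,140),1); print("stop",c,round(v,2),J(c,v,.046))
for c in (408,420,430,440):
    a=sub(c,(118,128),-1);b=sub(c,(126,136),1);print("line",c,round(a,2),round(b,2),J(c,a,.0205),J(c,b,.0205))
E
```

```text
stop 340 130.87 (np.float64(74.3), np.float64(101.49))
stop 360 130.84 (np.float64(87.4), np.float64(101.48))
stop 380 130.77 (np.float64(100.4), np.float64(101.5))
stop 395 130.86 (np.float64(110.2), np.float64(101.42))
line 408 124.15 129.47 (np.float64(124.6), np.float64(105.87)) (np.float64(124.9), np.float64(102.22))
line 420 123.48 129.44 (np.float64(133.2), np.float64(106.31)) (np.float64(133.6), np.float64(102.23))
line 430 124.15 130.33 (np.float64(140.5), np.float64(105.85)) (np.float64(140.9), np.float64(101.6))
line 440 124.18 129.74 (np.float64(147.7), np.float64(105.81)) (np.float64(148.1), np.float64(101.99))
```

The camera is overhead, at jig y=102.7. The stop face is at y=101.45 and the line centre at 104.0, with edges at 102.0 and 105.9. That leaves about 2.5 mm, so a roll of about 7 mm.

Request:
jog_arm(increments=[{"slide":[-5.8,-12,0],"rotation":[0,0,0]},{"slide":[-5.8,-12,0],"rotation":[0,0,0]},{"slide":[-5.8,-12,0],"rotation":[0,0,0]},{"slide":[-5.8,-12,0],"rotation":[0,0,0]},{"slide":[-5.6,-11.5,0],"rotation":[0,0,0]},{"slide":[0,0,0],"rotation":[0,0,0]},{"slide":[0,0,12],"rotation":[0,0,0]},{"slide":[0,0,12],"rotation":[0,0,0]},{"slide":[0,0,12],"rotation":[0,0,0]},{"slide":[0,0,9],"rotation":[0,0,0]},{"slide":[0,0,5],"rotation":[0,0,0]},{"slide":[0,0,0],"rotation":[0,0,0]},{"slide":[0,0,0],"rotation":[0,0,0]}])

```text
time: 18.42
tool_pos: [0.5016, 0.0294, 0.0622]
tool_rot: [-0.0, 0.726, 0.688, -0.0]
contact_force: [0.4, -0.1, 0.8]
gripper_width: 0.003
```

```bash
python3 - <<'E'
from h import *
goal(1,-3.5,51.2)
E
```

```text
t 18.42 jig x,y,z mm [ 1.5 -3.2 62.2] F [ 0.35 -0.06  0.82] w 0.003
tool slide [-0.3 -0.5 11. ]
tool x,y in jig -0.01 [ 0.     -0.0013 -1.    ]
```

Request:
jog_arm(increments=[{"slide":[0,0,3],"rotation":[0,0,0]},{"slide":[0,0,3],"rotation":[0,0,0]},{"slide":[0,0,2.5],"rotation":[0,0,0]},{"slide":[0,0,2.5],"rotation":[0,0,0]},{"slide":[0,0,0],"rotation":[0,0,0]},{"slide":[0,0,0],"rotation":[0,0,0]},{"slide":[2,0,0],"rotation":[0,0,0]},{"slide":[3,0,0],"rotation":[0,0,0]},{"slide":[2.3,0,0],"rotation":[0,0,0]},{"slide":[0,0,0],"rotation":[0,0,0]},{"slide":[0,0,0],"rotation":[0,0,0]}])

```text
time: 19.33
tool_pos: [0.5028, 0.0369, 0.0524]
tool_rot: [0.0, 0.726, 0.688, 0.001]
contact_force: [0.3, 0.4, 5.3]
gripper_width: 0.001
```

Request:
jog_arm(increments=[{"slide":[0,0,-6],"rotation":[0,0,0]},{"slide":[0,0,-8],"rotation":[0,0,0]},{"slide":[0,0,-15],"rotation":[0,0,0]},{"slide":[0,0,-16],"rotation":[0,0,0]},{"slide":[0,0,-16],"rotation":[0,0,0]},{"slide":[5,12,0],"rotation":[0,0,0]},{"slide":[5,12,0],"rotation":[0,0,0]},{"slide":[5,12,0],"rotation":[0,0,0]},{"slide":[5,12,0],"rotation":[0,0,0]},{"slide":[5,12,0],"rotation":[0,0,0]},{"slide":[0,0,0],"rotation":[0,0,0]},{"slide":[0,0,0],"rotation":[0,0,0]},{"slide":[0,0,0],"rotation":[0,0,0]}])

```text
time: 20.42
tool_pos: [0.5625, 0.0583, 0.1124]
tool_rot: [-0.001, 0.726, 0.688, -0.001]
contact_force: [-0.3, -0.3, 0.2]
gripper_width: 0.001
```

```bash
python3 m.py m6; python3 - <<'E'
from h import *
f=optics.grab_frame("wrist");G=cv2.cvtColor(f["frame"],cv2.COLOR_BGR2GRAY).astype(float)
c=-np.array(f["R"]).T@f["t"]-A; print("cam jig",c@XH,c@YH,c[2])
def J(u,v,z): 
    p=atz(f,(u,v),z)-A; return ((p@XH)*1e3).round(1),((p@YH)*1e3).round(2)
def P(x,y,z): return proj(f,A*[1,1,0]+XH*x/1e3+YH*y/1e3+np.array([0,0,z/1e3]))
def sub(col,vc,sign,h=4):
    r0=int(round(vc))-h
    g=np.clip(np.diff(G[r0:r0+2*h+1,col-1:col+2].mean(1))*sign,0,None)
    i=g.argmax(); a=max(i-1,0); w=g[a:i+2]; return r0+a+(w*np.arange(len(w))).sum()/w.sum()+.5
for x in (70,85,100,110):
    u=P(x,103.8,46); v=sub(int(u[0]),u[1],1,6);print("stop",round(v,2),J(int(u[0]),v,.046))
for x in (125,133,140,147):
    u=P(x,106,20.5);a=sub(int(u[0]),u[1],-1,3);b=sub(int(u[0]),P(x,102,20.5)[1],1,3);print("line",J(int(u[0]),a,.0205),J(int(u[0]),b,.0205))
u=P(120,103,20.5).astype(int);x0,y0=u[0]-100,max(u[1]-75,0)
cv2.imwrite("pics/m6z.png",cv2.resize(f["frame"][y0:y0+150,x0:x0+200],None,fx=4,fy=4,interpolation=cv2.INTER_CUBIC))
E
```

```text
t 20.47 jig x,y,z mm [ 60.8  28.9 112.6] F [-0.15 -0.48  0.13] w -0.003
axle 0.69 [237.4 277.1] 0.8 3.5
stop_edge 0.56 [403.1 134.8] 115.4 102.7
mark_line 0.76 [400.7 132.1] 119.5 104.2
cam jig 0.060923461806958325 0.10626021491897465 0.22927865916836437
stop 132.86 (np.float64(69.4), np.float64(103.85))
stop 132.84 (np.float64(84.4), np.float64(103.83))
stop 132.78 (np.float64(99.4), np.float64(103.84))
stop 132.7 (np.float64(109.9), np.float64(103.87))
line (np.float64(124.5), np.float64(106.0)) (np.float64(124.8), np.float64(102.22))
line (np.float64(132.4), np.float64(106.5)) (np.float64(132.7), np.float64(102.2))
line (np.float64(139.6), np.float64(105.9)) (np.float64(140.0), np.float64(101.75))
line (np.float64(146.8), np.float64(105.87)) (np.float64(147.3), np.float64(101.74))
```

View pics/m6z.png

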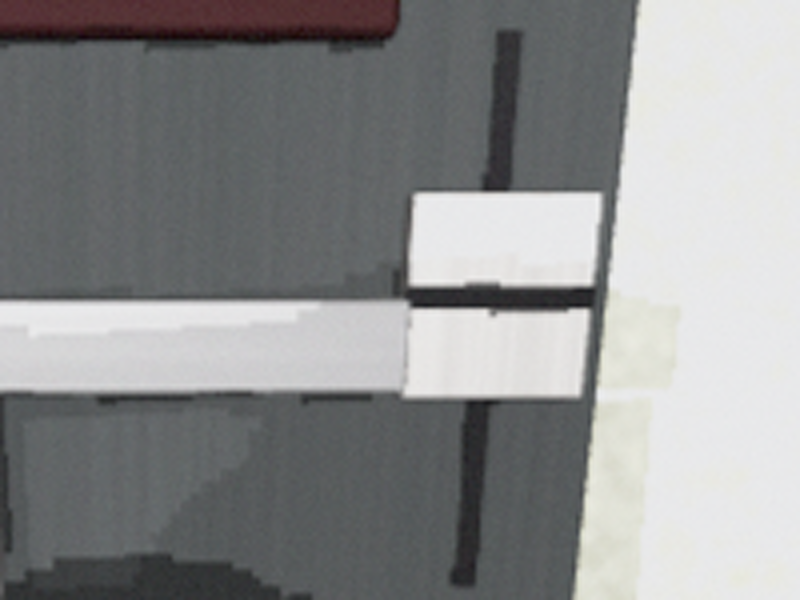

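The stop face is at 103.85 mm and the line centre at about 104.0 mm (zoom row ~298, inside the black line at 287-307). Raising the hand, taking a final look, then handing in.

Request:
jog_arm(increments=[{"slide":[0,0,-20],"rotation":[0,0,0]},{"slide":[0,0,-20],"rotation":[0,0,0]},{"slide":[0,0,-20],"rotation":[0,0,0]},{"slide":[0,0,0],"rotation":[0,0,0]},{"slide":[0,0,0],"rotation":[0,0,0]},{"slide":[0,0,0],"rotation":[0,0,0]}])

```text
time: 21.17
tool_pos: [0.5629, 0.0583, 0.1721]
tool_rot: [-0.0, 0.726, 0.688, -0.0]
contact_force: [1.5, 0.3, -0.5]
gripper_width: -0.0
```

```bash
python3 m.py m7; python3 - <<'E'
from h import *
f=optics.grab_frame("scene");cv2.imwrite("pics/s9.png",f["frame"])
for n,z in dict(mark_line=.0205,plaque_mid=.02,ink_jar=0,squeegee=0,stop_edge=.046).items():
    for q in place_of(n,"scene")[:1]: print(n,round(q["score"],2),np.round(q["uv"],1),atz(f,q["uv"],z).round(4))
E
```

```text
t 21.22 jig x,y,z mm [ 60.8  28.9 171.4] F [-0.53 -0.07  0.27] w -0.001
axle 0.66 [254.3 249.2] 2.7 3.8
stop_edge 0.64 [385.5 134.3] 115.3 102.1
mark_line 0.66 [320.1 235.9] 61.7 7.0
mark_line 0.63 [409.2 245.9] [0.6196 0.1323 0.0205]
plaque_mid 0.68 [457.6 226.2] [0.5805 0.236  0.02  ]
squeegee 0.86 [435.6 309.1] [0.7588 0.134  0.    ]
stop_edge 0.94 [409.3 235.8] [0.6236 0.1291 0.046 ]
```

View pics/s9.png

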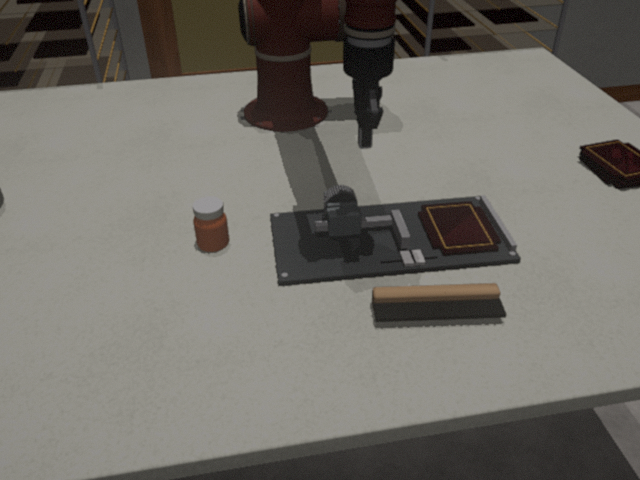

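The jar (210,225), squeegee (438,302), plaque (459,227) and rider (412,257) are where they started. The hand is well clear.

```bash
python3 -c "
from plant import manip
print(manip.job_done())"
```

```text
the job is handed in; nothing more can be done
None
```

The stop is lined up with the gauge mark, and I handed the job in at about 21.3 s of the 51 s allowed. I moved it only by rolling the wheel with the closed fingertips: one half stroke, three 40 mm strokes and a final 7 mm stroke, pressing with roughly 4–5 N.

- **Alignment:** with the wrist camera over the edge, the stop's leading face measured y ≈ 103.85 mm and the line centre ≈ 104.0 mm along the jig. The face is about 0.15 mm short of centre, and the line is 4 mm wide.
- **Other objects:** the final scene picture shows the plaque, ink jar, squeegee and rider where they started. The hand was lifted well clear.

**Checks that disagreed:**
- **Fingertip position:** the shut fingertips turned out to be about 25 mm behind the reported tool point, so I found the wheel by force and pictures instead.
- **Network readings at the end:** they were rougher, putting the stop edge at 102.1 to 102.7 mm. One wrist reading of the line was plainly false, and the final scene check did not report the jar, though it shows in the picture. For the alignment I relied on the edge measurement.

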